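# Torque the rotor nut to the click after clearing the wrench's swing

### The arm

A 7-joint arm with a two-finger parallel gripper is mounted at the origin on a cart in front of the work surface, level with it; the furniture and walls round the work are solid. World frame = base frame: x ahead of the robot, y to its left, z up, the work surface at z = 0. Lengths are in m, angles in rad, forces in N, time in s.
With the tool pointing down it reaches from about 0.4 to 0.85 m from the base axis. Payload 10.4 kg.
Tool frame: the origin (TCP) lies midway between the tips of the shut fingers; the grasp point (between the pads) lies 19 mm behind it (r.grip_depth is the distance from the TCP to the grasp point, in m); z points along the fingers, y is the direction in which the jaws open and shut (so a half turn about z gives the same grasp; the last joint's range is limited). The gripper opens to 85 mm and grips with 20 to 120 N. Pads are 22 mm wide; open, the fingers measure 114 mm over their backs; the gripper's body (76 mm by 85 mm) begins 54 mm behind the grasp point. The pads swing forward as they close: fully open they stand 13 mm farther back than shut.
Start: joints at [1.197, 0.332, -0.065, 1.46, 0.022, 1.35, -0.088], TCP at [0.215, -0.587, 0.231] pointing down, gripper open.
Joint ranges: [-2.6, 2.6], [-0.5, 2.12], [-1.47, 1.34], [0.16, 2.42], [-1.27, 4.41], [0.06, 2.06], [-2.6, 2.6]. Speed limits (rad/s): [2.22, 2.22, 2.79, 2.79, 3.14, 3.14, 3.14].

### API

Orientations are given as a unit quaternion [w, x, y, z].
In Python, from station import r gives the robot as it stands. Calls block until the motion is done:
- r.goto(position, orientation): joint-space move of the TCP to a pose.
- r.move_straight(position, rate=0.15, orientation=None): straight line of the TCP; orientation=None keeps the orientation; rate is the mean speed in m/s.
- r.move_j(angles): joint-space move.
- r.move_gripper(opening, squeeze=None): finger opening in m; squeeze is the grip in N (None keeps the last); returns when the fingers have stopped.
- r.pause(seconds).
- r.solve_ik(position, orientation): joint angles nearest the present ones, or None.
- r.capture(name): name is "scene" or "side" or "wrist"; returns a dict with "color" (400x640x3 uint8, red, green, blue), "range_z" (400x640 float32, m along the optical axis (not along the pixel's ray), 0 where there is no reading), "vfov" (degrees; the focal length in pixels is half the picture's height over the tangent of half this angle, whatever the lens; pixels are square), "cx", "cy" (the principal point, pixels), "camera_from_world" (4x4, takes a point from world to camera coordinates). Camera axes: x right, y down, z forward; pixel columns grow to the right and rows downward; lengths in m; the calibration is good to about 2 mm. The wrist camera is an equidistant fisheye: a pixel r from the principal point sees the ray r / f radians off the axis. A picture is of the moment at which its call begins.
A pose or a line that the arm cannot do raises r.Unreachable and nothing moves.
- r.close_job(): hands the job in, once; it reports no verdict.
Readings, each from a call of its own:
- r.current_clock(): time.
- r.current_qpos(): joint angles.
- r.current_joint_vel(): joint speeds.
- r.current_joint_torque(): joint torques, N m.
- r.current_position(): TCP position.
- r.current_orientation(): TCP orientation.
- r.current_force(): force on the tool from outside, world axes, zero at the start.
- r.current_torque(): the same for the moment, N m.
- r.current_gripper_width(): finger opening in m.
Only numpy, scipy, OpenCV 4.12 (cv2) and the standard library are available. Lean on these libraries where they do the work, as an engineer would, in place of code of your own. Each camera call takes 0.05 s, during which the arm holds its last target. There are 200 camera calls.

### The job

The rotor nut on the spindle stand is to be tightened, but things lie in and beside the swing of the click wrench: move the tube racks, the mouse and the label roll (whichever are there) flat onto the black rubber mat, and throw the spindle-lock lever over to its far end. Then swing the wrench clockwise (seen from above) until it breaks over with a click, stop at once so that the nut is not over-tightened, and let go of the handle. Finally put the lock lever back to its near end; the wrench may only be pulled to the click while the lock is thrown, and the white reagent bottle beside it is to be left alone.

Things in the scene. Friction and masses are not known exactly. Their poses are not given: they have to be found in the camera images.
- rack_a: empty white two-row tube rack, 55 x 137 x 49 mm, open frame, 0.09 kg; origin at the centre of its underside, long side along its y; grasp across the 55 mm side (solid end walls, and long rails at 24-28 mm and 44-48 mm height). May be absent.
- rack_b: a second rack just like rack_a. May be absent.
- mouse: black computer mouse, 100 (its x) x 58 (its y) x 32 mm, rounded; origin at the centre of its underside; grasp across the 58 mm flanks. May be absent.
- roll: white roll of labels lying flat, 58 mm diameter, 28 mm high; origin at the centre of its underside. May be absent. (At least three of the racks, mouse and roll are there.)
- mat: black rubber mat fixed to the bench, 240 (its x) x 300 (its y) x 3 mm; origin at the centre of its underside. Racks, mouse and roll go here, flat, their centres inside its outline.
- stand: spindle stand bolted to the bench: steel plate 130 x 130 x 8 mm with a flat rotor disc of 104 mm diameter (top at 15 mm) and a nut in its middle; origin at the centre of its underside, z up. The lock lever's block (70 x 50 x 25 mm) stands beside the plate, its centre at x = 10, y = -95 mm from the stand's origin.
- wrench_pivot (a point): the vertical axis about which nut and wrench turn, at the height of the wrench handle's centre line (36 mm above the bench); its x and y axes are the stand's
- wrench_grip (a point): middle of the wrench's handle grip, 170 mm from the pivot axis, on the handle's centre line. The handle is a level round bar of 24 mm diameter (underside 24 mm above the bench), from 110 to 245 mm from the pivot; its own +x points from the grip to the pivot. It can be gripped from above or pushed sideways.
- nut (a joint): angle (rad) through which the nut, with the wrench that sits firmly on it, has been turned clockwise (seen from above); starts between 0 and 0.2. It takes 1.4 to 2.0 N m to turn, more the farther it is turned, and it stays where it is left. The wrench has no ratchet: pulling the handle back unscrews the nut.
- wrench (a joint): break-over angle (rad) of the wrench handle past its head, clockwise. Unloaded it rests at about -0.06 and takes up towards 0 as the load grows; when the nut's resistance reaches 2.0 N m (8 to 12 N at the grip), with the nut at roughly 1.03, the handle gives way: the resistance falls to less than a third while this angle grows to its stop at 0.11, and if pulled on from there the nut is over-tightened. The handle springs back when let go. Over 0.03 counts as a click.
- lock (a joint): spindle-lock lever (rad): 0 leaning to the stand's -x (near end, open), 1.2 leaning to +x (far end, thrown). It stays where it is left; starts between 0 and 0.15. About 1 N at its ball moves it.
- lock_tip (a point): centre of the black ball (26 mm diameter) on the end of the lock lever, 85 mm from the lever's hinge on a 10 mm thick rod; the hinge runs along the stand's y, 22 mm above the bench, at (10, -95) mm in the stand's x, y. So the ball moves in the stand's x-z plane from x = -38 to +58 mm, at 92 mm height at both ends and 107 mm half way.
- reagent_bottle: white reagent bottle with a blue cap standing to the left of the stand, 35 x 58 x 78 mm; origin at the centre of its underside; leave it alone

How it is judged:
On the way, in this order (a step that is already met when the one before it is completed fails the run):
1. racks, mouse and roll lie flat on the mat and the spindle lock is thrown (x of rack_a in the frame of mat between -0.12 and 0.12 m and y of rack_a in the frame of mat between -0.15 and 0.15 m and z of each of rack_a, rack_b, mouse, roll in the frame of mat below 0.012 m and angle between each of rack_a, rack_b, mouse, roll's own z axis and vertical below 0.2 rad and x of rack_b in the frame of mat between -0.12 and 0.12 m and y of rack_b in the frame of mat between -0.15 and 0.15 m and x of mouse in the frame of mat between -0.12 and 0.12 m and y of mouse in the frame of mat between -0.15 and 0.15 m and x of roll in the frame of mat between -0.12 and 0.12 m and y of roll in the frame of mat between -0.15 and 0.15 m and value of joint lock above 1 rad), for 0.2 s.
2. the wrench breaks over (click) with the lock thrown (value of joint wrench above 0.03 rad and value of joint lock above 1 rad), for 0.05 s.
3. the handle is let go and has sprung back, the lock still thrown (value of joint wrench below 0.02 rad and value of joint lock above 0.8 rad and distance between the grasp point and wrench_grip above 0.05 m), for 0.2 s.
At the end, for the whole second after the job is handed in: Everything movable that is there lies flat (0.2 rad) on the mat, centre inside its outline; nut as the click left it (not 0.1 rad back nor 0.08 rad on); handle let go and sprung back; lock lever within 0.25 rad of its near end (x of rack_a in the frame of mat between -0.12 and 0.12 m and y of rack_a in the frame of mat between -0.15 and 0.15 m and z of each of rack_a, rack_b, mouse, roll in the frame of mat below 0.012 m and angle between each of rack_a, rack_b, mouse, roll's own z axis and vertical below 0.2 rad and x of rack_b in the frame of mat between -0.12 and 0.12 m and y of rack_b in the frame of mat between -0.15 and 0.15 m and x of mouse in the frame of mat between -0.12 and 0.12 m and y of mouse in the frame of mat between -0.15 and 0.15 m and x of roll in the frame of mat between -0.12 and 0.12 m and y of roll in the frame of mat between -0.15 and 0.15 m and value of joint lock below 0.25 rad and value of joint wrench below 0.02 rad and value of joint nut between 0.93 and 1.11 rad); the robot touches nothing.
It fails at once if the nut is turned on by more than 0.08 rad past the click (value of joint nut above 1.11 rad).
It fails at once if the wrench is pulled to the click with the spindle lock open (value of joint wrench above 0.03 rad and value of joint lock below 0.8 rad).
It fails at once if the white reagent bottle is shoved or tipped (distance of reagent_bottle from where it was at the start of the episode above 0.05 m or angle between reagent_bottle's own z axis and vertical above 0.5 rad).
Of rack_a, rack_b, mouse, roll only 3 to 4 are there at a start; the rules pass over those that are not, and their reading is None.
At some moment in a run one of rack_a, rack_b, mouse, roll may be knocked a few centimetres aside while the robot is not near it.
Once in a run the grip may slacken for a moment while it holds something.
It also fails if it takes over 208 s, if anything falls off the work surface, if the arm or the gripper's body presses on something with over 40 N, if the wrist force passes 120 N, or if a joint passes its speed limit or range.

## Working session

There is one attempt and no reset: what is moved stays moved. The work goes in short steps, each a Python script; the robot and the scene stay as the last script left them, time stands still between calls to the robot, and variables do not carry over. Pictures are saved under pics/ and viewed, about 12 in all and at most 16, crops included, and the job is handed in when it is done.

```bash
mkdir -p pics; cat > h.py <<'E'
import numpy as np, cv2
from station import r
from scipy.spatial.transform import Rotation as R
def cap(n,f=None):
    c=r.capture(n)
    if f: cv2.imwrite('pics/'+f,c['color'][:,:,::-1])
    return c
def cloud(c):
    "world xyz per pixel (pinhole)"
    h,w=c['range_z'].shape; f=h/2/np.tan(np.radians(c['vfov'])/2)
    v,u=np.mgrid[:h,:w]; z=c['range_z']
    p=np.stack([(u-c['cx'])/f*z,(v-c['cy'])/f*z,z],-1)
    T=np.linalg.inv(c['camera_from_world'])
    q=p@T[:3,:3].T+T[:3,3]; q[z==0]=np.nan
    return q
def down(a):
    "tool down, jaw (y) axis at world angle a"
    y=np.array([np.cos(a),np.sin(a),0]);z=np.array([0,0,-1.]);x=np.cross(y,z)
    q=R.from_matrix(np.stack([x,y,z],1)).as_quat(); return q[[3,0,1,2]]
E
python3 - <<'E'
from h import *
for n in('scene','side'):
    c=cap(n,n+'0.png'); q=cloud(c); np.savez(n+'0.npz',q=q,c=c['color'])
    print(n,c['vfov'],c['camera_from_world'].round(3).tolist())
print(r.current_clock(), r.current_qpos(), r.current_orientation())
E
```

```text
scene 44.44601261733631 [[-0.89, -0.455, 0.004, 0.471], [-0.285, 0.55, -0.785, 0.188], [0.355, -0.7, -0.619, 1.012], [0.0, 0.0, 0.0, 1.0]]
side 52.20246665418843 [[0.995, -0.1, 0.011, -0.52], [-0.057, -0.651, -0.757, 0.125], [0.083, 0.753, -0.653, 1.003], [0.0, 0.0, 0.0, 1.0]]
0.1 [ 1.19742571  0.33283217 -0.06471663  1.46087575  0.02159276  1.34991924
 -0.08849732] [-6.54639765e-04  9.84655983e-01  1.74505434e-01 -1.40964613e-04]
```

View pics/scene0.png

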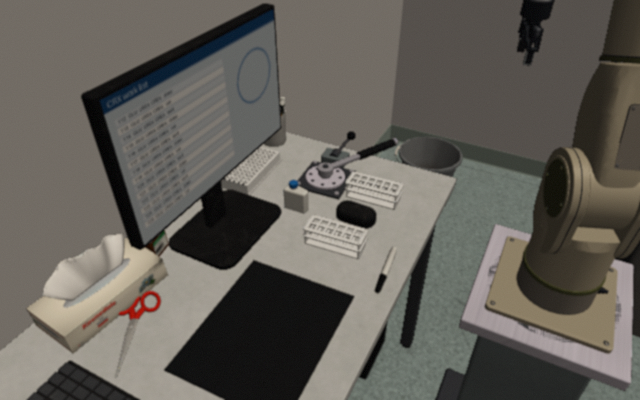

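View pics/side0.png

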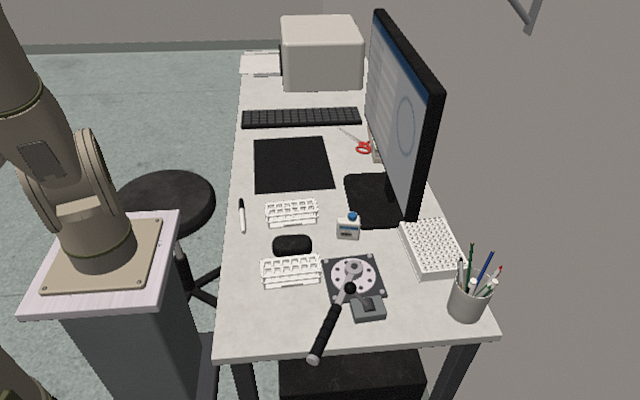

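The pictures show rack (side px 291,270), mouse (291,244), second rack (291,212), the bottle at (348,226), the stand at (352,275) with its handle down to (315,355), and the mat at (291,163). I see no roll. Next I'll build a top-down map from both clouds.

```bash
python3 - <<'E'
from h import *
x0,x1,y0,y1,s=0.3,0.8,-0.62,0.38,0.00125
W=int((y1-y0)/s);H=int((x1-x0)/s)
out=np.zeros((H,W,3),np.uint8);hz=np.full((H,W),-1.)
for n in('scene','side'):
    d=np.load(n+'0.npz');q=cv2.resize(d['q'],None,fx=2,fy=2,interpolation=cv2.INTER_NEAREST) if 0 else d['q'];c=d['c']
    P=q.reshape(-1,3);C=c.reshape(-1,3)[:,::-1]
    m=np.isfinite(P[:,0])&(P[:,2]<0.16)&(P[:,2]>-.02)&(P[:,0]>x0)&(P[:,0]<x1-.01)&(P[:,1]>y0+.01)&(P[:,1]<y1)
    P=P[m];C=C[m];o=np.argsort(P[:,2])
    for p,cc in zip(P[o],C[o]):
        i=int((x1-p[0])/s);j=int((y1-p[1])/s)   # x up, y left
        if p[2]>hz[max(i,0),j]-.003:
            out[i-1:i+2,j-1:j+2]=cc;hz[i-1:i+2,j-1:j+2]=p[2]
    print(n)
    # segment by height
    m2=(q[...,2]>0.012)&(q[...,2]<.15)&(q[...,0]>.3)&(q[...,0]<.85)&(q[...,1]<.4)&(q[...,1]>-.8)
    k,l,st,ce=cv2.connectedComponentsWithStats(m2.astype(np.uint8))
    for i in range(1,k):
        if st[i,4]>60:
            p=q[l==i];rc=cv2.minAreaRect((p[:,:2]*1000).astype(np.float32));print(ce[i].round(),st[i,4],rc,p[:,2].max().round(3))
    mm=(c.max(-1)<45)&(abs(q[...,2]-.003)<.006)&(q[...,0]>.3)&(q[...,0]<.9)&(q[...,1]<.5)
    k,l,st,ce=cv2.connectedComponentsWithStats(mm.astype(np.uint8))
    for i in range(1,k):
        if st[i,4]>800:
            p=q[l==i];print('dark',ce[i].round(),cv2.minAreaRect((p[:,:2]*1000).astype(np.float32)))
cv2.imwrite('pics/top0.png',out)
E
```

```text
scene
[279. 127.] 350 ((756.8856811523438, -142.66334533691406), (58.360416412353516, 266.7889404296875), 27.95482635498047) 0.15
[341. 162.] 1685 ((573.9788818359375, -220.91302490234375), (294.0545349121094, 137.817626953125), 71.53250122070312) 0.108
[202. 224.] 7340 ((717.522216796875, 129.32008361816406), (554.2191162109375, 218.53269958496094), 85.09226989746094) 0.15
[374. 187.] 986 ((446.0022888183594, -113.72370910644531), (137.87753295898438, 60.96384048461914), 2.7075440883636475) 0.053
[296. 196.] 582 ((602.6128540039062, -24.507057189941406), (60.915687561035156, 110.71195220947266), 9.466711044311523) 0.082
[356. 212.] 742 ((451.4642028808594, -18.571712493896484), (56.96689987182617, 97.99943542480469), 87.95561218261719) 0.037
[335. 233.] 1313 ((456.7218933105469, 85.68315124511719), (137.12908935546875, 59.64059066772461), 4.548792839050293) 0.053
[386. 268.] 269 ((323.315673828125, 108.73589324951172), (13.8552827835083, 135.12850952148438), 5.315155982971191) 0.02
dark [263. 336.] ((469.54315185546875, 355.1952209472656), (236.8899688720703, 290.64215087890625), 1.
[... 177 characters left out ...]
75, -4.032318115234375), (547.6121215820312, 279.7103576660156), 89.99996185302734) 0.15
[242. 215.] 160 ((326.2671813964844, 109.07284545898438), (13.646308898925781, 135.80638122558594), 5.441201210021973) 0.019
[291. 210.] 856 ((458.96636962890625, 85.79872131347656), (136.4884033203125, 60.17881393432617), 4.589547634124756) 0.054
[291. 259.] 2069 ((445.483642578125, -67.99737548828125), (136.7592010498047, 148.4313507080078), 3.1211187839508057) 0.054
[348. 300.] 2971 ((576.84814453125, -223.81924438476562), (295.3620910644531, 137.5274200439453), 71.3921127319336) 0.109
dark [291. 165.] ((473.026611328125, 353.5328674316406), (234.39068603515625, 296.6650085449219), 1.7131452560424805)
```

View pics/top0.png

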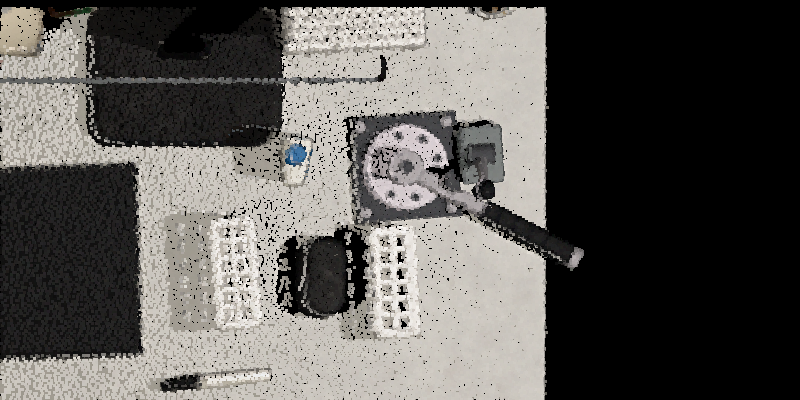

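Top view (1.25 mm/px, x up, y left) shows the pivot at (405,167), about (.591,-.126). The handle end is at (577,258), a direction of about -118°. The ball is at (486,188) and stand yaw is about 5°. Racks are at (.446,-.114) and (.458,.086), mouse at (.451,-.018), mat at (.471,.354), and there is no roll. I'll move the far rack first.

```bash
cat >> h.py <<'E'
def blobs(names=('scene','side'),ymax=.22):
    "rects (cx,cy,len,wid,angle of long side) of raised things on the bench in front"
    o=[]
    for n in names:
        q=cloud(r.capture(n))
        m=(q[...,2]>.014)&(q[...,2]<.09)&(q[...,0]>.33)&(q[...,0]<.58)&(q[...,1]<.52)&(q[...,1]>-.25)
        k,l,st,ce=cv2.connectedComponentsWithStats(m.astype(np.uint8))
        for i in range(1,k):
            if st[i,4]>150:
                p=q[l==i]; (cx,cy),(a,b),t=cv2.minAreaRect((p[:,:2]*1000).astype(np.float32))
                if a<b: a,b,t=b,a,t+90
                o.append((n,round(cx),round(cy),round(a),round(b),round((t+90)%180-90,1),round(float(np.nanmax(p[:,2])),3)))
    return o
def best(p,a):
    "orientation (of the two equal ones) with the smaller joint change"
    q0=np.array(r.current_qpos());c=[]
    for b in(a,a+np.pi):
        s=r.solve_ik(p,down(b))
        if s is not None: c.append((np.abs(np.array(s)-q0).max(),b))
    return down(min(c)[1])
def pick(x,y,a,z,sq=40,op=.08):
    r.move_gripper(op); o=best([x,y,.15],a)
    r.goto([x,y,.15],o); r.move_straight([x,y,z],.12)
    r.move_gripper(0,sq); w=r.current_gripper_width()
    r.move_straight([x,y,.16],.12); print('pick w',w,r.current_gripper_width(),'F',np.round(r.current_force(),1),'t',r.current_clock())
def place(x,y,a,z,op=.075):
    o=best([x,y,.16],a)
    r.goto([x,y,.16],o); print('w before place',r.current_gripper_width())
    r.move_straight([x,y,z],.1); print('F down',np.round(r.current_force(),1))
    r.move_gripper(op); r.move_straight([x,y,.17],.15); print('t',r.current_clock())
E
python3 - <<'E'
from h import *
print(blobs())
d=np.radians
pick(.458,.086,d(94.6),.008)
place(.470,.44,d(91.7),.012)
print(blobs())
cap('side','s1.png')
E
```

```text
[('scene', 558, -165, 183, 66, 80.6, 0.052), ('scene', 446, -113, 138, 61, 2.9, 0.053), ('scene', 573, 15, 25, 13, 83.6, 0.064), ('scene', 451, -19, 97, 56, -2.9, 0.036), ('scene', 457, 86, 139, 60, 3.6, 0.052), ('side', 459, 84, 136, 60, 4.1, 0.053), ('side', 446, -69, 148, 137, -87.2, 0.053), ('side', 555, -166, 180, 47, 78.4, 0.051)]
pick w 0.05446364816761848 0.05373351721058639 F [-0.1  0.1 -0.2] t 6.0833
w before place 0.054291338338172214
F down [-0.   1.1 -0.9]
t 10.5917
[('scene', 546, -163, 174, 68, 89.3, 0.051), ('scene', 462, -118, 175, 93, -15.1, 0.053), ('scene', 573, 15, 25, 13, 89.3, 0.066), ('scene', 452, -17, 98, 55, -3.1, 0.037), ('scene', 469, 440, 139, 57, 1.2, 0.057), ('side', 472, 440, 137, 62, 2.2, 0.056), ('side', 446, -70, 146, 137, -87.4, 0.053), ('side', 556, -165, 179, 47, 79.0, 0.052)]
```

View pics/s1.png

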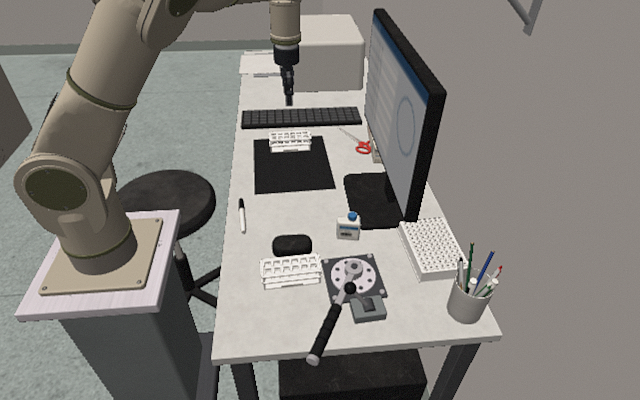

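The rack lies flat on the mat (side px 291,140) at (.47,.44). Next come the mouse and the other rack.

```bash
python3 - <<'E'
from h import *
d=np.radians
pick(.451,-.018,d(87),.001,40)
place(.470,.35,d(91.7),.005)
b=blobs(); print(*b,sep='\n')
c=[x for x in b if x[3] in range(125,150) and x[4]<75 and x[2]<0]
if c:
    x,y,a=np.mean([[x[1]/1e3,x[2]/1e3,x[5]] for x in c],0); print(x,y,a)
    pick(x,y,d(90+a),.008)
    place(.470,.26,d(91.7),.012)
    print(*blobs(),sep='\n')
cap('side','s2.png')
E
```

```text
pick w 0.05639538464962131 0.055538721512878135 F [ 0.2  0.2 -1. ] t 15.8917
w before place 0.05544822139345443
F down [-0.1 -0.7 -0.5]
t 20.625
('scene', 560, -166, 184, 64, 77.9, 0.051)
('scene', 456, -136, 154, 106, 3.1, 0.053)
('scene', 573, 15, 25, 14, -89.1, 0.063)
('scene', 471, 351, 98, 57, 2.4, 0.039)
('scene', 469, 440, 139, 57, 1.7, 0.056)
('side', 472, 439, 137, 60, 0.8, 0.056)
('side', 475, 344, 99, 57, 1.9, 0.039)
('side', 448, -113, 137, 59, 2.8, 0.053)
('side', 556, -165, 179, 46, 79.0, 0.051)
0.448 -0.113 2.8
pick w 0.05402401424129713 0.05387364826105241 F [-0.5  0.6 -1.2] t 25.75
w before place 0.0541329927174895
F down [ 0.3  0.1 -1.5]
t 30.3167
('scene', 548, -163, 175, 67, 88.7, 0.05)
('scene', 469, 260, 139, 58, 1.6, 0.056)
('scene', 471, 352, 99, 58, -1.1, 0.04)
('scene', 469, 440, 139, 58, 1.5, 0.057)
('side', 472, 441, 137, 62, 1.9, 0.056)
('side', 469, 302, 146, 137, -88.1, 0.056)
('side', 555, -166, 181, 47, 78.4, 0.09)
```

View pics/s2.png

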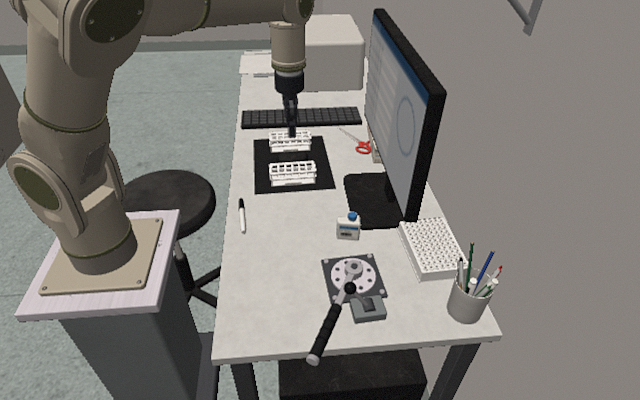

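All three items lie flat on the mat. Next I'll refine the ball and handle positions, then throw the lever with force watching.

```bash
cat >> h.py <<'E'
def ball_handle():
    o={}
    for n in('scene','side'):
        c=r.capture(n);q=cloud(c)
        g=(q[...,0]>.5)&(q[...,0]<.72)&(q[...,1]<-.19)&(q[...,1]>-.27)&(q[...,2]>.085)&(q[...,2]<.125)
        p=q[g]; 
        hd=(q[...,0]>.3)&(q[...,0]<.62)&(q[...,1]<-.08)&(q[...,1]>-.4)&(q[...,2]>.028)&(q[...,2]<.056)&(c['color'].max(-1)<70)
        h=q[hd][:,:2]; l=cv2.fitLine((h*1000).astype(np.float32),cv2.DIST_HUBER,0,1,.01).ravel() if len(h)>20 else None
        o[n]=(len(p),np.round((p.min(0)+p.max(0))/2,4) if len(p) else None,len(h),l)
    return o
def push(p,u,dmax,step,fmax,rate=.05):
    "advance from p along u until the opposing force exceeds fmax"
    f0=np.array(r.current_force())@u; L=[]
    for i in range(1,int(dmax/step)+1):
        r.move_straight(p+u*step*i,rate); f=f0-np.array(r.current_force())@u; L.append(round(f,1))
        if f>fmax: break
    print('advanced',i*step,L,'t',r.current_clock()); return p+u*step*i
E
python3 - <<'E'
from h import *
d=np.radians; yaw=d(5)
b=ball_handle(); print(b)
piv=np.array([.591,-.126]); Rm=np.array([[np.cos(yaw),-np.sin(yaw)],[np.sin(yaw),np.cos(yaw)]])
W=lambda x,y,z:np.array([*(piv+Rm@[x,y]),z])
u=W(1,0,0)-W(0,0,0); u/=np.linalg.norm(u)
print('pred ball at 0 / .15',W(-.038,-.095,.092),W(-.027,-.095,.096))
s=W(-.080,-.095,.085)
r.move_gripper(0)
p=s.copy();p[2]=.2
r.goto(p,best(p,d(95))); r.move_straight(s,.12)
p=push(s,u,.125,.005,5,.06)
print(r.current_position(), ball_handle())
cap('side','s3.png')
E
```

```text
{'scene': (69, array([ 0.56  , -0.2202,  0.0976]), 401, array([   0.5101258,    0.8600998,  507.41446  , -267.12204  ],
      dtype=float32)), 'side': (131, array([ 0.5628, -0.2265,  0.1006]), 701, array([   0.5436283,    0.8393261,  513.8004   , -280.56854  ],
      dtype=float32))}
pred ball at 0 / .15 [ 0.5614244  -0.22395041  0.092     ] [ 0.57238254 -0.2229917   0.096     ]
advanced 0.115 [np.float64(-0.2), np.float64(-1.3), np.float64(0.5), np.float64(0.0), np.float64(0.5), np.float64(0.2), np.float64(0.4), np.float64(-0.0), np.float64(-0.5), np.float64(-0.4), np.float64(0.1), np.float64(-0.5), np.float64(0.1), np.float64(-0.1), np.float64(0.3), np.float64(0.4), np.float64(-0.1), np.float64(-0.3), np.float64(-0.6), np.float64(-0.4), np.float64(-0.1), np.float64(0.2), np.float64(12.4)] t 39.9083
[ 0.63194657 -0.21829448  0.08432392] {'scene': (158, array([ 0.6406, -0.2148,  0.1047]), 402, array([ 4.9109745e-01,  8.7110466e-01,  5.1127756e+02, -2.5944952e+02],
      dtype=float32)), 'side': (147, array([ 0.6436, -0.2228,  0.105 ]), 682, array([   0.5211157 ,    0.85348606,  512.5958    , -283.048     ],
      dtype=float32))}
```

View pics/s3.png

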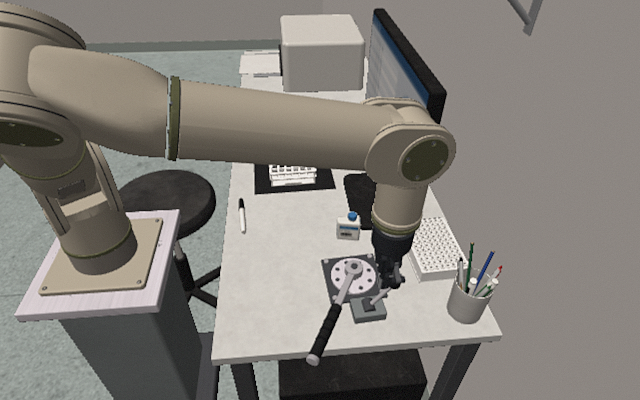

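The lever is against its stop: the push rose to 12 N, and the rod at side px (380,297) leans away. Next I'll back off and check reachability of the push arc before pulling the wrench.

```bash
cat >> h.py <<'E'
piv=np.array([.591,-.126]); rho,off,zf=.18,.023,.022
def fin(phi,off=off,z=zf):
    e=np.array([np.cos(phi),np.sin(phi)]);n=np.array([-e[1],e[0]])
    return np.array([*(piv+rho*e+off*n),z]), np.array([*n,0])
E
python3 - <<'E'
from h import *
d=np.radians; 
p=np.array(r.current_position()); u=np.array([np.cos(d(5)),np.sin(d(5)),0])
r.move_straight(p-.03*u,.1); p=p-.03*u; p[2]=.2; r.move_straight(p,.15)
print(ball_handle()); print(*blobs(),sep='\n')
for k in(0,1,-1):
    L=[]
    for ph in np.arange(d(-110),d(-192),-d(8)):
        s=r.solve_ik(fin(ph)[0],down(ph+k*np.pi)); L.append(None if s is None else np.round(s,2).tolist())
    print(k,*L,sep='\n')
E
```

```text
{'scene': (67, array([ 0.6523, -0.2132,  0.0959]), 403, array([ 4.9124426e-01,  8.7102187e-01,  5.1075708e+02, -2.6036691e+02],
      dtype=float32)), 'side': (132, array([ 0.6552, -0.22  ,  0.0966]), 659, array([   0.53632104,    0.84401405,  512.52576   , -282.11258   ],
      dtype=float32))}
('scene', 545, -163, 174, 70, -89.9, 0.05)
('scene', 468, 259, 138, 58, 2.4, 0.056)
('scene', 471, 351, 99, 58, 1.7, 0.04)
('scene', 469, 440, 139, 57, 1.0, 0.056)
('side', 472, 440, 137, 63, 2.1, 0.057)
('side', 470, 302, 144, 137, -88.7, 0.055)
('side', 557, -166, 179, 48, 78.9, 0.051)
0
[-0.35, 0.89, 1.15, 1.7, -0.88, 1.17, -0.88]
[-0.38, 0.84, 1.15, 1.77, -0.85, 1.13, -1.0]
[-0.42, 0.79, 1.16, 1.84, -0.82, 1.09, -1.15]
[-0.45, 0.73, 1.16, 1.9, -0.78, 1.05, -1.3]
[-0.5, 0.66, 1.16, 1.97, -0.73, 1.01, -1.47]
[-0.55, 0.6, 1.17, 2.03, -0.68, 0.97, -1.65]
[-0.61, 0.53, 1.17, 2.08, -0.62, 0.94, -1.86]
[-0.68, 0.47, 1.18, 2.13, -0.56, 0.9, -2.07]
[-0.75, 0.4, 1.18, 2.17, -0.5, 0.88, -2.3]
[-0.83, 0.35, 1.19, 2.2, -0.44, 0.86, -2.54]
None
1
[1.15, 0.78, -1.0, 1.61, 0.7, 1.15, 1.2]
[1.18, 0.73, -1
[... 200 characters left out ...]
2]
[1.25, 0.46, -1.01, 2.0, 0.48, 0.95, 0.38]
[1.23, 0.41, -1.01, 2.04, 0.43, 0.92, 0.23]
[1.21, 0.36, -1.01, 2.08, 0.39, 0.9, 0.08]
[1.17, 0.33, -1.01, 2.11, 0.36, 0.88, -0.09]
[1.11, 0.3, -1.0, 2.13, 0.33, 0.87, -0.26]
-1
[1.15, 0.78, -1.0, 1.61, 0.7, 1.15, 1.2]
[1.18, 0.73, -1.0, 1.68, 0.67, 1.12, 1.07]
[1.21, 0.68, -1.0, 1.75, 0.64, 1.08, 0.93]
[1.24, 0.63, -1.01, 1.82, 0.61, 1.05, 0.79]
[1.25, 0.57, -1.01, 1.88, 0.57, 1.01, 0.66]
[1.26, 0.51, -1.01, 1.94, 0.52, 0.98, 0.52]
[1.25, 0.46, -1.01, 2.0, 0.48, 0.95, 0.38]
[1.23, 0.41, -1.01, 2.04, 0.43, 0.92, 0.23]
[1.21, 0.36, -1.01, 2.08, 0.39, 0.9, 0.08]
[1.17, 0.33, -1.01, 2.11, 0.36, 0.88, -0.09]
[1.11, 0.3, -1.0, 2.13, 0.33, 0.87, -0.26]
```

Lock is thrown (θ≈1.17) and the mat items are unchanged. Branch k=1 works along the whole arc, so I'll push the wrench now.

```bash
python3 - <<'E'
from h import *
d=np.radians
ph=d(-118.5)+.11
p,_=fin(ph); a=p.copy(); a[2]=.2
r.goto(a,down(ph+np.pi)); r.move_straight(p,.12); r.pause(.3)
f0=np.array(r.current_force()); L=[];mx=0;after=None;st='max travel';contact=None
ph0=ph
while ph>ph0-1.45:
    ph-=.008; p,n=fin(ph)
    r.move_straight(p,.05,down(ph+np.pi))
    f=float((np.array(r.current_force())-f0)@n); L.append((round(ph,3),round(f,1)))
    if contact is None and f>3: contact=ph
    if after is None:
        mx=max(mx,f)
        if f>18: st='too hard';break
        if mx>7 and f<.5*mx and len(L)>5 and contact-ph>.3: after=ph
    elif f>6 or ph<after-.035: st='click';break
r.pause(.1)
print(st,contact,after,ph,'max',mx,'t',r.current_clock()); print([x[1] for x in L]); print(L[-14:])
cap('side','s4.png')
E
```

```text
click -2.0862151636132804 -3.2062151636132814 -3.2462151636132814 max 10.647260988576539 t 84.425
[-0.9, -1.2, -0.2, -0.7, -1.2, 0.1, -1.5, -1.5, -0.8, -0.4, -1.1, -0.5, 0.5, 2.5, 2.9, 4.2, 5.4, 6.9, 7.0, 7.0, 6.4, 6.6, 7.5, 7.2, 6.7, 6.7, 6.3, 6.1, 7.5, 6.5, 7.7, 6.1, 7.2, 7.1, 7.6, 7.8, 7.1, 7.0, 7.7, 6.3, 6.7, 7.6, 6.5, 7.2, 7.6, 6.7, 6.8, 6.8, 6.8, 8.1, 6.8, 8.1, 6.3, 7.2, 7.5, 6.7, 7.9, 8.3, 7.8, 7.6, 7.0, 7.6, 7.6, 8.4, 7.3, 7.5, 7.9, 7.8, 8.0, 7.9, 7.3, 7.2, 8.0, 7.8, 7.0, 8.7, 7.4, 8.8, 7.9, 8.4, 8.0, 7.7, 8.7, 8.4, 8.0, 8.3, 8.1, 7.3, 8.4, 8.0, 8.0, 7.9, 8.5, 9.0, 8.2, 8.5, 7.5, 7.6, 8.3, 8.4, 7.8, 8.2, 9.2, 9.0, 8.7, 8.7, 8.6, 8.7, 8.4, 8.0, 8.7, 7.3, 8.5, 8.9, 7.8, 9.0, 9.1, 8.3, 9.9, 9.5, 8.8, 8.8, 8.6, 8.3, 9.9, 8.3, 8.7, 9.8, 8.9, 8.4, 9.0, 9.4, 9.0, 8.8, 9.4, 8.8, 8.8, 10.1, 10.0, 9.2, 9.8, 9.7, 9.4, 9.8, 9.4, 9.5, 9.4, 10.6, 10.0, 9.8, 8.4, 8.6, 7.5, 7.5, 6.7, 4.7, 5.0, 4.5, 3.5, 2.4, 1.9]
[(np.float64(-3.142), 10.6), (np.float64(-3.15), 10.0), (np.float64(-3.158), 9.8), (np.float64(-3.166), 8.4), (np.float64(-3.174), 8.6), (np.float64(-3.182), 7.5), (np.float64(-3.19), 7.5), (np.float64(-3.198), 6.7), (np.float64(-3.206), 4.7), (np.float64(-3.214), 5.0), (np.float64(-3.222), 4.5), (np.float64(-3.23), 3.5), (np.float64(-3.238), 2.4), (np.float64(-3.246), 1.9)]
```

View pics/s4.png

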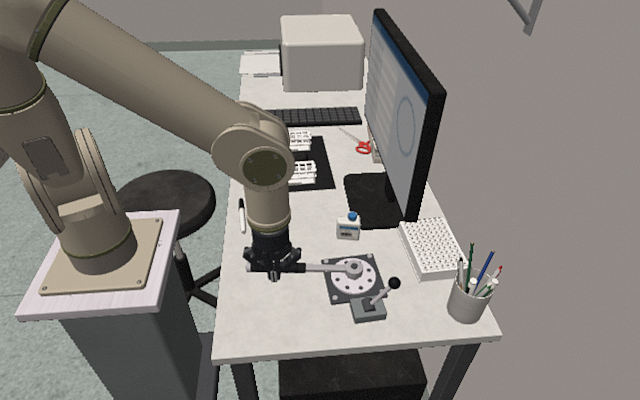

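The force fell from 10.6 to 1.9 N, which is a clear click, and the side view shows the lever still thrown (393,283). I'll let go and check the clearance beyond the lever.

```bash
python3 - <<'E'
from h import *
ph=-3.2462; p,n=fin(ph)
r.move_straight(p+n*.065,.08); q=p+n*.065; q[2]=.22; r.move_straight(q,.15); r.pause(.4)
print('t',r.current_clock(),ball_handle()); print(*blobs(),sep='\n')
for nm in('scene','side'):
    c=cloud(r.capture(nm)); m=(c[...,2]>.06)&(c[...,2]<.4)&(c[...,0]>.66)&(c[...,0]<.95)&(c[...,1]<-.05)&(c[...,1]>-.4)
    P=c[m]; 
    for y in np.arange(-.4,-.05,.03):
        s=P[(P[:,1]>=y)&(P[:,1]<y+.03)]
        if len(s): print(nm,round(y,2),len(s),'xmin',s[:,0].min().round(3),'zmax',s[:,2].max().round(3))
cap('side','s5.png')
E
```

```text
t 87.3083 {'scene': (68, array([ 0.6527, -0.2137,  0.0964]), 530, array([ 9.9984372e-01,  1.7678084e-02,  4.2549609e+02, -1.2692754e+02],
      dtype=float32)), 'side': (132, array([ 0.6553, -0.22  ,  0.0967]), 580, array([ 9.9965477e-01, -2.6273835e-02,  4.2209857e+02, -1.4207561e+02],
      dtype=float32))}
('scene', 466, -113, 238, 100, -7.0, 0.051)
('scene', 573, 16, 24, 13, 87.3, 0.064)
('scene', 468, 260, 138, 58, 2.0, 0.056)
('scene', 470, 351, 98, 58, 2.8, 0.039)
('scene', 469, 440, 138, 57, 1.6, 0.056)
('side', 494, 440, 91, 60, 1.5, 0.056)
('side', 488, 303, 147, 100, -87.9, 0.056)
('side', 463, -127, 233, 98, -0.2, 0.052)
scene -0.4 21 xmin 0.895 zmax 0.36
scene -0.37 21 xmin 0.896 zmax 0.367
scene -0.34 38 xmin 0.896 zmax 0.374
scene -0.31 59 xmin 0.896 zmax 0.383
scene -0.28 146 xmin 0.783 zmax 0.391
scene -0.25 185 xmin 0.776 zmax 0.398
scene -0.22 127 xmin 0.662 zmax 0.4
scene -0.19 125 xmin 0.895 zmax 0.4
scene -0.16 145 xmin 0.894 zmax 0.4
scene -0.13 152 xmin 0.702 zmax 0.4
scene -0.1 762 xmin 0.696 zmax 0.4
scene -0.07 598 xmin 0.695 zmax 0.4
side -0.4 3047 xmin 0.897 zmax 0.4
side -0.37 2871 xmin 0.897 zmax 0.4
side -0.34 2567 xmin 0.898 zmax 0.4
side -0.31 2317 xmin 0.897 zmax 0.4
side -0.28 2824 xmin 0.781 zmax 0.4
side -0.25 2269 xmin 0.66 zmax 0.4
side -0.22 2318 xmin 0.66 zmax 0.4
side -0.19 1588 xmin 0.812 zmax 0.4
side -0.16 1437 xmin 0.898 zmax 0.4
side -0.13 1820 xmin 0.702 zmax 0.4
side -0.1 2783 xmin 0.699 zmax 0.4
side -0.07 1158 xmin 0.699 zmax 0.4
```

View pics/s5.png

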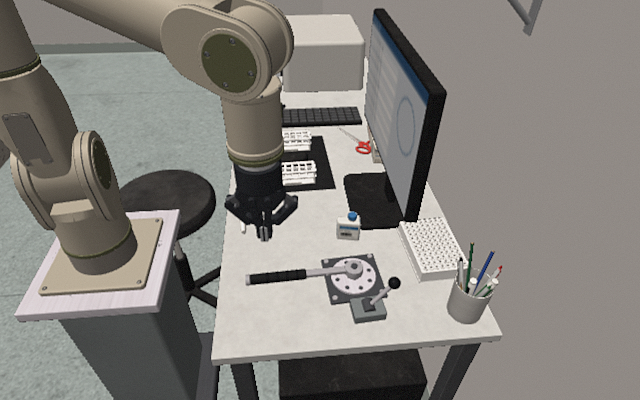

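Handle has been let go and now points to about -180° (side px 248–350, 275), with the lever still thrown. Now I'll return the lever from its +x side, which has free space between the monitor edge (y≥-.12) and the pen cup (x≥.776).

```bash
python3 - <<'E'
from h import *
d=np.radians;yaw=d(5)
Rm=np.array([[np.cos(yaw),-np.sin(yaw)],[np.sin(yaw),np.cos(yaw)]])
W=lambda x,y,z:np.array([*(piv+Rm@[x,y]),z])
u=-np.array([np.cos(yaw),np.sin(yaw),0])
r.move_j([1.197,.332,-.065,1.46,.022,1.35,-.088])
s=W(.096,-.098,.085); a=s.copy(); a[2]=.2
o=best(a,d(95)); print(np.round(r.solve_ik(a,o),2))
r.goto(a,o); r.move_straight(s,.1); print('F',np.round(r.current_force(),1))
p=push(s,u,.125,.005,5,.06)
p=p-.03*u; r.move_straight(p,.1); p[2]=.22; r.move_straight(p,.15)
r.move_j([1.197,.332,-.065,1.46,.022,1.35,-.088])
print('t',r.current_clock(),ball_handle()); print(*blobs(),sep='\n')
cap('side','s6.png')
E
```

```text
[ 0.47  0.61 -0.38  1.16  0.21  1.41 -1.36]
F [-0.1  0.7  0.5]
advanced 0.115 [np.float64(-0.4), np.float64(0.7), np.float64(-0.6), np.float64(0.1), np.float64(0.2), np.float64(1.0), np.float64(0.1), np.float64(0.1), np.float64(-0.4), np.float64(-0.3), np.float64(-0.6), np.float64(0.3), np.float64(0.3), np.float64(0.3), np.float64(-0.7), np.float64(0.1), np.float64(-0.8), np.float64(0.0), np.float64(-0.3), np.float64(-0.2), np.float64(-0.2), np.float64(0.7), np.float64(10.5)] t 98.4833
t 101.925 {'scene': (70, array([ 0.5578, -0.2203,  0.0971]), 550, array([ 9.9999380e-01,  3.5255812e-03,  4.2158356e+02, -1.2725368e+02],
      dtype=float32)), 'side': (134, array([ 0.56  , -0.2265,  0.0977]), 608, array([ 9.9938887e-01, -3.4954641e-02,  4.2244064e+02, -1.4257301e+02],
      dtype=float32))}
('scene', 462, -122, 236, 100, -2.2, 0.052)
('scene', 573, 15, 27, 12, 86.8, 0.065)
('scene', 468, 260, 137, 58, 2.6, 0.056)
('scene', 470, 351, 98, 58, 0.8, 0.039)
('scene', 469, 440, 138, 57, 1.6, 0.055)
('side', 472, 440, 137, 61, 0.8, 0.057)
('side', 469, 303, 147, 136, -87.9, 0.056)
('side', 470, -145, 241, 84, 12.4, 0.054)
```

View pics/s6.png

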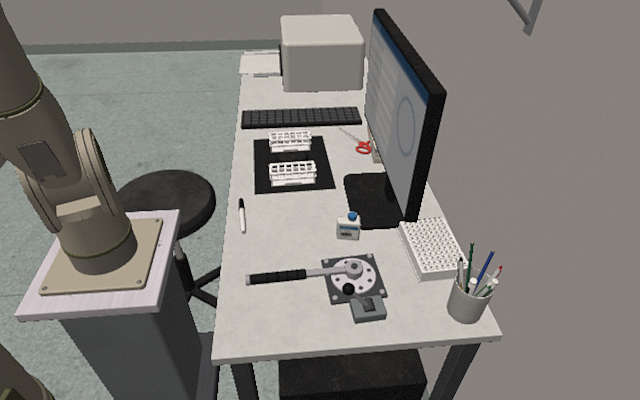

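```bash
python3 - <<'E'
from h import *
r.close_job(); print(r.current_clock())
E
```

```text
the job is handed in; nothing more can be done
the job is handed in; nothing more can be done
```

I finished every step and handed the job in at about 102 s of the 208 s. No verdict was reported.

- **Items on the mat:** I moved both racks and the mouse onto the mat. No roll showed in either camera view. The last check had them flat at about (0.47, 0.44), (0.47, 0.35) and (0.47, 0.26). The final side view merged the mouse and the near rack into one blob, so their separate positions come from the scene camera.
- **Lock thrown:** I pushed the lever until the force jumped to 12 N at its far stop. The ball's position put it at about 1.17 rad.
- **Click:** I pushed the handle clockwise. The force climbed from about 7 N to 10.6 N, then fell to 1.9 N as the wrench broke over. I stopped there, before it rose again, and backed off. The joint angles can't be read directly, so the nut angle is inferred from this force curve and the handle pointing to about 180°.
- **Lock returned:** I pushed the lever back until 10.5 N at its near stop. The ball ended at x of about 0.56, within 3 mm of where it started.
- **Left alone:** The bottle's cap is where it was at the start, and the arm is clear of everything.

No checks failed. The two cameras differ by about 15 mm on the handle line, because each sees a different side of the bar.

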